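# Lever open the power supply cover

### The job

Pick up the flat-bladed pry tool, slide its blade under the front edge of the cover on the wide power supply, and lever the cover up until it stands well open, 40 degrees or more, without pushing it with the gripper. Then lay the pry tool gently back down flat on the bench, and leave the narrow power supply's cover shut.

Things in the scene. Friction and masses are not known exactly. Their poses are not given: they have to be found in the camera images.
- pry_grip (a point): Grip point of the pry tool (100 g), near its balance point, at mid-height, 14 mm above the bench when lying. Own x points along the tool to the blade. Black handle 100 mm long, 22 wide, 28 high, from 70 behind to 30 ahead of this point; then a flat steel blade 24 wide, 3 thick, at mid-height, ending 95 ahead. A screwdriver (round shaft) lies 90 to 210 mm to one side.
- pry_tip (a point): End of the pry tool's blade, middle of its width and thickness; same axes as pry_grip.
- cover_lip (a point): Middle of the front edge (robot's side) of the wide power supply's cover, on its underside. The cover is a flat sheet 4 mm thick, 154 wide. Own x runs along the cover from this edge to the hinge, 122 mm away at the back and 75 above the bench; hinge axis along own y; z is the cover's upper normal.
- unit: The wide power supply: a plain grey metal case 110 mm deep (own x, away from the robot), 150 wide, 75 high, fixed to the bench; origin at the middle of its underside. The shut cover overhangs its front by 12 mm, and the front wall (3 mm thick) ends 16 mm below the cover, so a blade can go in level under the edge, past the wall.
- cover (a joint): Angle of the wide power supply's cover, rad: 0 shut, grows as the front edge rises, at most 1.75; starts up to 0.06. The hinge is stiff: it takes about 2 N at the front edge, and the cover stays where it is left.
- small_cover (a joint): Angle of the cover of the other, narrow power supply (case 110 deep, 85 wide, 75 high, same kind of cover), rad: 0 shut, starts up to 0.04. To be left alone.
Not all that is in view belongs to the job. What is shaped like the part that bears pry_grip but pink or purple is not meant.

How it is judged:
On the way:
1. the pry tool is lifting the wide power supply's cover (value of joint cover above 0.15 rad and contact force between pry and cover above 0.3 N), for 0.1 s.
At the end, for the whole second after the job is handed in: The wide power supply's cover stands open by at least 0.61 rad (35 degrees), the narrow one's is still shut (below 0.12 rad), and the pry tool lies still and flat on the bench: grip point and blade end less than 25 mm above it (value of joint cover above 0.61 rad and value of joint small_cover below 0.12 rad and height (world z) of each of pry_grip, pry_tip below 0.025 m and linear speed of pry below 0.03 m/s); the robot touches nothing.
It fails at once if the gripper or arm pushes on the wide power supply's cover (over 2 N) (contact force between any of the arm, the fingers and cover above 2 N).
It fails at once if the narrow power supply's cover is opened (over 0.15 rad) (value of joint small_cover above 0.15 rad).
It fails at once if the pry tool is dropped from more than about 40 mm or thrown (contact force between the fingers and pry below 0.05 N and linear speed of pry above 0.9 m/s).
It also fails if it takes over 54 s, if anything falls off the work surface, if the arm or the gripper's body presses on something with over 40 N, if the wrist force passes 120 N, or if a joint passes its speed limit or range.

### The arm

A 6-joint arm with a two-finger parallel gripper is mounted at the origin on the work surface. World frame = base frame: x ahead of the robot, y to its left, z up, the work surface at z = 0. Lengths are in m, angles in rad, forces in N, time in s.
With the tool pointing down it reaches from about 0.375 to 0.975 m from the base axis. Payload 3.8 kg.
Tool frame: the origin (TCP) lies on the centre line of the jaws, within the pads' length; the fingertips stand 25 mm ahead of it and the grasp point (between the pads) lies 6 mm ahead of it; z points along the fingers, y is the line along which they close (so a half turn about z gives the same grasp; the last joint's range is limited). The gripper opens to 85 mm and grips with 20 to 120 N. Pads are 22 mm wide; open, the fingers measure 114 mm over their backs; the gripper's body (76 mm by 85 mm) begins 54 mm behind the grasp point. The pads swing forward as they close: fully open they stand 13 mm farther back than shut.
Start: joints at [1.172, 0.264, 1.604, -0, 1.274, -0.037], TCP at [0.239, 0.631, 0.256] pointing down, gripper open.
Joint ranges: [-2.63, 2.63], [-0.94, 2.18], [0.31, 2.57], [-1.31, 4.45], [0, 2.66], [-2.55, 2.55]. Speed limits (rad/s): [2.57, 2.57, 3.14, 3.14, 3.14, 3.14].

### API

Orientations are given as a rotation vector (axis times angle).
In Python, from workcell import bot gives the robot as it stands. The module is installed in compiled form; this text tells all that it offers.
- The arm moves only by the tool play_rows, never from a script. Its argument "commands" is a list that holds one entry, the list of rows, each a list of 7 numbers: the shift along the tool's x, y, z as a fraction of full scale, then the turn, a rotation vector about the tool's x, y, z as a fraction of full scale, then the closure, from -1 (fully open) to 1 (shut). A call has 1 to 8 rows; each row is the pose to reach, as a shift and turn from the pose commanded when the call began, along the tool's axes at that moment, turning the shorter way round; what a row does not reach only later rows make up. Full scale, the value 1, is 60 cm for a shift and 180 degrees for a turn. A row lasts 1/10 s, in which the tool goes at most 50 mm and 8.59 degrees, less where a joint would pass 70% of its speed; a pose out of reach is approached as far as the arm can. A call with a number of a shift or a turn outside -1 to 1 is refused whole. A call with a gripper value outside its range is refused whole. The fingers move at their own pace and stop on an object; "force" is the grip in N (left out, the last holds). Time passes only in rows, so rows that repeat a pose let the fingers close. It gives the time, the measured TCP pose, the force, the opening and the grip force at its end, in the units of the state.
- bot.read_state(): the state, without advancing time (a new reading comes with each control period).
- bot.read_camera(name): name is "scene" or "side" or "wrist"; returns the picture (420x560x3 uint8, blue, green, red); there is no depth.
- bot.camera_params(name): a dict with "fov_y" (degrees; the focal length in pixels is half the picture's height over the tangent of half this angle, whatever the lens; pixels are square), "cx", "cy" (the principal point, pixels), "rvec" (rotation vector, rad) and "tvec" (3), from world to camera coordinates, as OpenCV has them. Camera axes: x right, y down, z forward; pixel columns grow to the right and rows downward; lengths in m; the calibration is good to about 2 mm. A picture is of the moment at which its call begins: read the wrist's pose just before it. camera_params takes no time and is no camera call; for the wrist camera it gives the pose at the moment of the call.
- bot.finish_job(): hands the job in; it is judged then, once.
The state is a dict: "time": time; "q": joint angles; "joint_vel": joint speeds; "joint_torque": joint torques, N m; "tool_pos": TCP position; "tcp_rot": TCP orientation; "wrist_force": force on the tool from outside, world axes, zero at the start; "torque": the same for the moment, N m; "width": opening from 0.0 (shut) to 1.0 (fully open); "grip_force": force on a finger pad.
Only numpy, scipy, OpenCV 4.12 (cv2) and the standard library are available. Lean on these libraries where they do the work, as an engineer would, in place of code of your own. Each camera call takes 0.05 s, during which the arm holds its last target. There are 200 camera calls.

## Working session

There is one attempt and no reset: what is moved stays moved. The work goes in short steps, Python scripts to look and compute and a tool call to move; the robot and the scene stay as the last step left them, time stands still between calls to the robot, and variables do not carry over. Pictures are saved under pics/ and viewed, at most 12 in all, crops included, and the job is handed in when it is done.

Besides the shell and the picture viewer there is one more tool, called after "Emit:" as name(argument=value, ...), one argument or row to a line, values as JSON. play_rows: Moves the arm, as the interface text tells. Its arguments: {"type":"object","properties":{"commands":{"type":"array"},"force":{"type":"number"}},"required":["commands"]}

```bash
mkdir -p pics; cat > h.py <<'E'
import numpy as np, cv2
from scipy.spatial.transform import Rotation as R
from workcell import bot
def cam(n):
    p=bot.camera_params(n); f=210/np.tan(np.radians(p['fov_y']/2))
    K=np.array([[f,0,p['cx']],[0,f,p['cy']],[0,0,1]]); return K,R.from_rotvec(np.ravel(p['rvec'])).as_matrix(),np.ravel(p['tvec'])
def proj(c,P):
    K,M,t=c; q=(np.atleast_2d(P)@M.T+t)@K.T; return q[:,:2]/q[:,2:]
def back(c,uv,z):
    K,M,t=c; uv=np.atleast_2d(uv); d=np.c_[uv,np.ones(len(uv))]@np.linalg.inv(K).T@M; o=-M.T@t
    return o+d*((z-o[2])/d[:,2])[:,None]
E
python3 - <<'E'
from h import *
a=bot.read_camera("scene"); b=bot.read_camera("side")
cv2.imwrite("pics/scene0.png",a); cv2.imwrite("pics/side0.png",b)
for n in("scene","side","wrist"):
    K,M,t=cam(n); print(n,K[0,0],(-M.T@t).round(3),M[2].round(2))
s=bot.read_state(); print(s['tool_pos'],s['tcp_rot'],s['time'])
E
```

```text
scene 528.017751268714 [1.218 0.549 0.816] [-0.56 -0.5  -0.66]
side 467.1085857717954 [ 0.539 -0.722  0.817] [ 0.05  0.69 -0.72]
wrist 367.53088786492117 [0.173 0.657 0.373] [ 0.26 -0.1  -0.96]
[0.23865889 0.63074145 0.25507459] [-0.56506936 -3.08989952  0.00314908] 0.1
```

View pics/scene0.png

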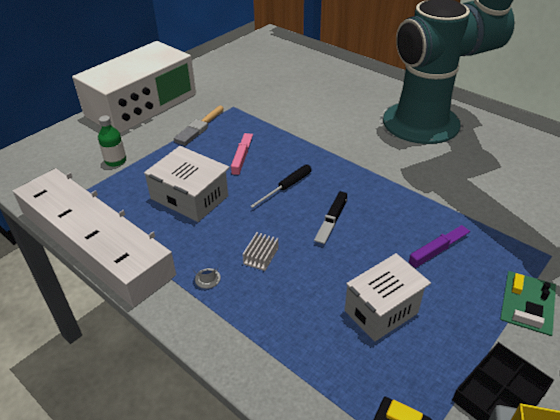

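View pics/side0.png

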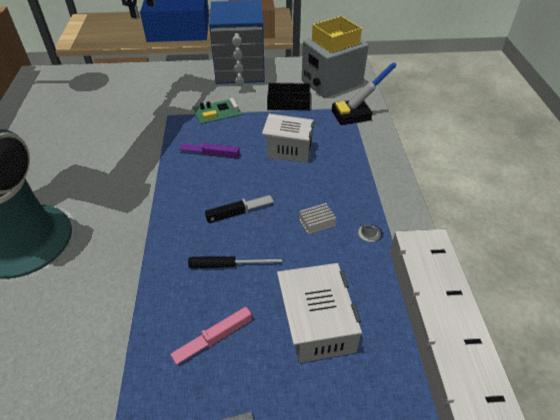

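The side view shows three candidates:
- The flat-bladed tool with a black handle and steel blade runs from (205,215) to (272,202). It is the pry tool.
- The black screwdriver with a round shaft is at (190–282,262).
- The pink (212,335) and purple (210,150) tools are decoys.

The wide supply is at (320,310) and the narrow one at (290,138). I'll confirm with an enlarged crop.

```bash
python3 - <<'E'
from h import *
b=cv2.imread("pics/side0.png"); a=cv2.imread("pics/scene0.png")
c1=cv2.resize(b[185:365,190:370],None,fx=3.3,fy=3.3,interpolation=cv2.INTER_CUBIC)
cv2.imwrite("pics/crop1.png",c1[:594,:594])
c2=np.vstack([cv2.resize(a[140:225,140:240],None,fx=3.5,fy=3.5,interpolation=cv2.INTER_CUBIC),cv2.resize(a[180:255,290:390],None,fx=3.5,fy=3.5,interpolation=cv2.INTER_CUBIC)])
cv2.imwrite("pics/crop2.png",c2); print(c2.shape)
E
```

```text
(560, 350, 3)
```

View pics/crop1.png

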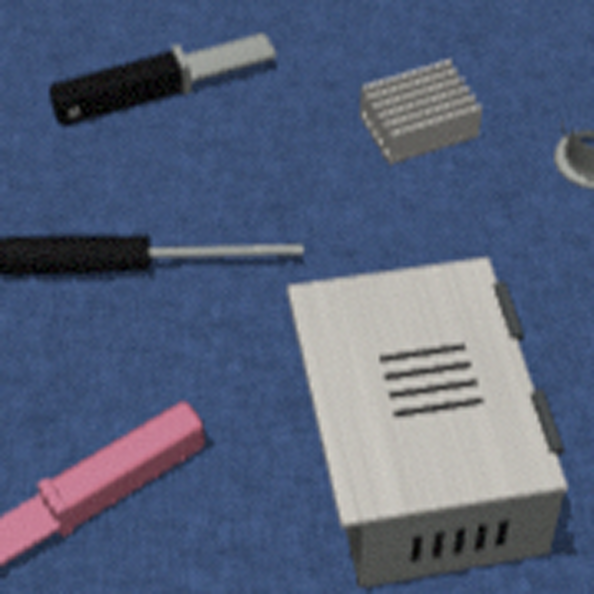

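View pics/crop2.png

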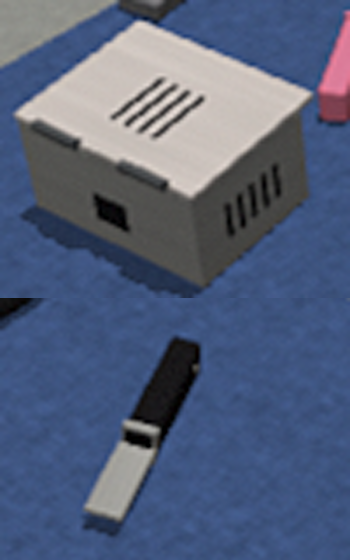

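```bash
python3 - <<'E'
from h import *
S=cam("side"); C=cam("scene")
s=lambda p: np.array(p)/3.3+[190,185]-.0
a=lambda p: np.array(p)/3.5+[140,140]
t=lambda p: (np.array(p)-[0,297.5])/3.5+[290,180]
from scipy.optimize import least_squares
def tri(u,v):
    return least_squares(lambda P:np.r_[proj(S,P)[0]-u,proj(C,P)[0]-v],[.5,0,.05])
names=['FL','FR','HL','HR']
us=[s(p) for p in[(289,285),(342,522),(490,258),(565,488)]]; vs=[a(p) for p in[(313,97),(142,22),(192,195),(15,115)]]
P={}
for n,u,v in zip(names,us,vs):
    r=tri(u,v); P[n]=r.x; print(n,r.x.round(4),'res',np.abs(r.fun).max().round(2), back(S,u,.079)[0].round(4),back(C,v,.079)[0].round(4))
for a_,b_ in('FL','FR'),('HL','HR'),('FL','HL'),('FR','HR'): d=P[b_]-P[a_]; print(a_,b_,np.linalg.norm(d).round(4),np.degrees(np.arctan2(d[1],d[0])).round(2))
# pry
for n,u,v in [('tipmid',s((270,43)),t((101,517)))]:
    r=tri(u,v); print(n,r.x.round(4),r.fun.round(2)); print(back(S,u,.0155).round(4),back(C,v,.0155).round(4))
for n,u in('tipL',(265,34)),('tipR',(275,54)),('baseL',(188,58)),('baseR',(191,80)): print(n,back(S,s(u),.0155)[0].round(4))
for n,u in('hbackL',(52,84)),('hbackR',(58,103)): print(n,back(S,s(u),.028)[0].round(4))
for n,u in('tipA',(85,513)),('tipB',(118,522)),('baseA',(123,440)),('baseB',(152,457)): print(n,back(C,t(u),.0155)[0].round(4))
for n,u in('hbA',(175,338)),('hbB',(200,346)): print(n,back(C,t(u),.028)[0].round(4))
E
```

```text
FL [ 0.5702 -0.1852  0.0795] res 0.13 [ 0.5705 -0.185   0.079 ] [ 0.5694 -0.1856  0.079 ]
FR [ 0.5876 -0.3374  0.0797] res 0.49 [ 0.5882 -0.3374  0.079 ] [ 0.5856 -0.338   0.079 ]
HL [ 0.6901 -0.1724  0.0787] res 0.76 [ 0.6912 -0.1735  0.079 ] [ 0.6885 -0.1717  0.079 ]
HR [ 0.7077 -0.3244  0.0763] res 0.23 [ 0.7073 -0.326   0.079 ] [ 0.7091 -0.321   0.079 ]
FL FR 0.1532 -83.5
HL HR 0.153 -83.39
FL HL 0.1205 6.06
FR HR 0.1209 6.18
tipmid [0.5738 0.0823 0.013 ] [ 0.13  0.09  0.12 -0.07]
[[0.5733 0.0801 0.0155]] [[0.5761 0.0837 0.0155]]
tipL [0.5702 0.0898 0.0155]
tipR [0.5763 0.0685 0.0155]
baseL [0.5128 0.0687 0.0155]
baseR [0.5146 0.0464 0.0155]
hbackL [0.4169 0.0373 0.028 ]
hbackR [0.4218 0.0186 0.028 ]
tipA [0.5797 0.0742 0.0155]
tipB [0.5728 0.0941 0.0155]
baseA [0.5131 0.0521 0.0155]
baseB [0.5138 0.0755 0.0155]
hbA [0.4229 0.0256 0.028 ]
hbB [0.4189 0.0431 0.028 ]
```

Measurements fit the given sizes: cover 153 × 121 mm, top at 79 mm, yaw 6.2°. Pry tip is at (0.574, 0.081), yaw 18°, and the grip point at about (0.485, 0.052). Next I move above the pry tool.

```bash
cat >> h.py <<'E'
def Rt(yaw,pitch=0): # tool down, tool x at yaw (deg); pitch>0 raises blade tip
    y=np.radians(yaw); return R.from_matrix(np.array([[np.cos(y),np.sin(y),0],[np.sin(y),-np.cos(y),0],[0,0,-1]]).T)*R.from_euler('y',pitch,degrees=True)
def row(pos,rot,p0=None,r0=None):
    s=bot.read_state(); p0=s['tool_pos'] if p0 is None else p0; r0=R.from_rotvec(s['tcp_rot']) if r0 is None else r0
    d=r0.inv().apply(np.array(pos)-p0)/.6; w=(r0.inv()*rot).as_rotvec()/np.pi
    return np.r_[d,w].round(4).tolist()
E
python3 - <<'E'
from h import *
print(Rt(30).as_matrix().round(2).tolist())
print(row([.38,.36,.23],Rt(90))); print(row([.485,.052,.16],Rt(18),np.array([.38,.36,.23]),Rt(90)))
E
```

```text
[[0.87, 0.5, 0.0], [0.5, -0.87, 0.0], [0.0, 0.0, -1.0]]
[-0.38, -0.3386, 0.0425, -0.0006, 0.0004, 0.3848]
[-0.5133, 0.175, 0.1167, 0.0, 0.0, 0.4]
```

Emit:
play_rows(
  commands=[
    [[-0.38,-0.34,0.04,0,0,0.38,-1],[-0.38,-0.34,0.04,0,0,0.38,-1],[-0.38,-0.34,0.04,0,0,0.38,-1],[-0.38,-0.34,0.04,0,0,0.38,-1],[-0.38,-0.34,0.04,0,0,0.38,-1],[-0.38,-0.34,0.04,0,0,0.38,-1],[-0.38,-0.34,0.04,0,0,0.38,-1],[-0.38,-0.34,0.04,0,0,0.38,-1]],
  ],
  force=100,
)

```text
time: 0.9
tool_pos: [0.3806, 0.3574, 0.2316]
tcp_rot: [2.215, 2.227, -0.002]
wrist_force: [1.0, 0.6, 0.6]
width: 1.002
grip_force: 0.0
```

Emit:
play_rows(
  commands=[
    [[-0.51,0.175,0.12,0,0,0.38,-1],[-0.51,0.175,0.12,0,0,0.38,-1],[-0.51,0.175,0.12,0,0,0.38,-1],[-0.51,0.175,0.12,0,0,0.38,-1],[-0.51,0.175,0.12,0,0,0.38,-1],[-0.51,0.175,0.12,0,0,0.38,-1],[-0.51,0.175,0.12,0,0,0.38,-1],[-0.51,0.175,0.12,0,0,0.38,-1]],
  ],
)

```text
time: 1.7
tool_pos: [0.4895, 0.0518, 0.1588]
tcp_rot: [3.084, 0.596, -0.004]
wrist_force: [-0.1, 0.7, 0.3]
width: 1.0
grip_force: 0.0
```

```bash
python3 - <<'E'
from h import *
s=bot.read_state(); c=cam("wrist"); im=bot.read_camera("wrist")
print(s['time'],s['tool_pos'].round(4) if hasattr(s['tool_pos'],'round') else s['tool_pos'],R.from_rotvec(s['tcp_rot']).as_matrix()[:,0].round(3))
print(row([.485,.052,.16],Rt(18)))
# predicted
d=np.array([np.cos(np.radians(18)),np.sin(np.radians(18)),0]);g=np.array([.485,.052,.014])
print(proj(c,[g+.0955*d,g+.03*d,g-.07*d]).round(0).tolist())
np.save('w1.npy',np.r_[c[0].ravel(),c[1].ravel(),c[2]]); cv2.imwrite("pics/w1.png",im)
E
```

```text
1.7 [0.4895 0.0518 0.1588] [ 0.928  0.372 -0.003]
[-0.0074, -0.0007, -0.0014, -0.0001, 0.0007, 0.02]
[[284.0, 65.0], [278.0, 162.0], [269.0, 286.0]]
```

View pics/w1.png

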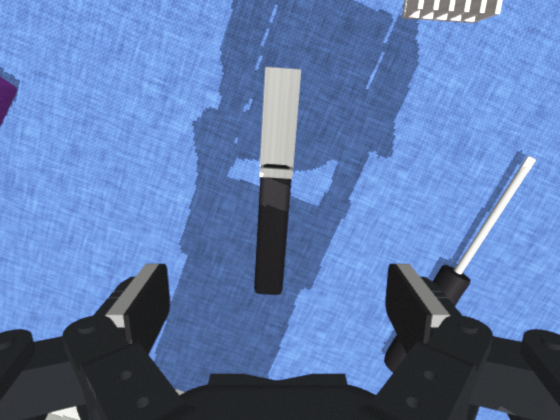

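The wrist view matches the prediction: blade end at (283,68), collar at (276,170), handle end at (268,292). The screwdriver is clear to the right.

```bash
python3 - <<'E'
from h import *
w=np.load('w1.npy'); c=(w[:9].reshape(3,3),w[9:18].reshape(3,3),w[18:])
t=back(c,(283,68),.0155)[0]; b=back(c,(268,293),.027)[0]
d=t-b; y=np.degrees(np.arctan2(d[1],d[0])); u=np.array([np.cos(np.radians(y)),np.sin(np.radians(y)),0])
print(t.round(4),b.round(4),np.linalg.norm(d[:2]),y, (t-.095*u).round(4),(b+.07*u).round(4))
g=(t-.095*u+b+.07*u)/2; g[2]=.029; print(g)
print(row(g+[0,0,.03],Rt(y))); print(row(g,Rt(y)))
E
```

```text
[0.5739 0.0816 0.0155] [0.4192 0.0313 0.027 ] 0.16264356721853718 18.003669212245388 [0.4835 0.0522 0.0155] [0.4858 0.0529 0.027 ]
[0.48466782 0.05255388 0.029     ]
[-0.0072, -0.0017, 0.1669, -0.0001, 0.0007, 0.02]
[-0.0071, -0.0016, 0.2169, -0.0001, 0.0007, 0.02]
```

Emit:
play_rows(
  commands=[
    [[-0.007,-0.002,0.1,0,0,0.02,-0.3],[-0.007,-0.002,0.167,0,0,0.02,-0.3],[-0.007,-0.002,0.2,0,0,0.02,-0.3],[-0.007,-0.002,0.217,0,0,0.02,-0.3],[-0.007,-0.002,0.217,0,0,0.02,1],[-0.007,-0.002,0.217,0,0,0.02,1],[-0.007,-0.002,0.217,0,0,0.02,1],[-0.007,-0.002,0.217,0,0,0.02,1]],
  ],
  force=100,
)

```text
time: 2.55
tool_pos: [0.4871, 0.0552, 0.032]
tcp_rot: [3.099, 0.516, 0.006]
wrist_force: [0.2, 0.1, 3.7]
width: 0.239
grip_force: 98.2
```

Emit:
play_rows(
  commands=[
    [[0,0,0,0,0,0,1],[0,0,0,0,0,0,1],[0,0,0,0,0,0,1],[0,0,0,0,0,0,1]],
  ],
)

```text
time: 2.95
tool_pos: [0.4871, 0.0552, 0.032]
tcp_rot: [3.099, 0.515, 0.006]
wrist_force: [-0.7, 0.6, 6.7]
width: 0.235
grip_force: 98.8
```

Grasp is firm (20 mm wide, 99 N). I'll lift and carry it in front of the wide cover.

```bash
python3 - <<'E'
from h import *
L=np.array([.579,-.2613,.075]); u=np.array([np.cos(np.radians(6.2)),np.sin(np.radians(6.2)),0])
p=L-.135*u; p[2]=.12; print(p,row(p,Rt(7)))
E
```

```text
[ 0.44478962 -0.27587991  0.12      ] [-0.2447, 0.4994, -0.1472, 0.0001, -0.0012, 0.066]
```

Emit:
play_rows(
  commands=[
    [[0,0,-0.07,0,0,0,1],[0,0,-0.147,0,0,0,1],[-0.06,0.12,-0.147,0,0,0.02,1],[-0.1,0.2,-0.147,0,0,0.04,1],[-0.14,0.28,-0.147,0,0,0.05,1],[-0.18,0.36,-0.147,0,0,0.066,1],[-0.22,0.44,-0.147,0,0,0.066,1],[-0.245,0.5,-0.147,0,0,0.066,1]],
  ],
)

```text
time: 3.75
tool_pos: [0.4459, -0.2445, 0.1188]
tcp_rot: [3.135, 0.191, 0.001]
wrist_force: [1.8, 0.2, -1.1]
width: 0.234
grip_force: 98.3
```

Emit:
play_rows(
  commands=[
    [[0,0,0,0,0,0,1],[0,0,0,0,0,0,1]],
  ],
)

```text
time: 3.95
tool_pos: [0.4462, -0.2437, 0.1184]
tcp_rot: [-3.136, -0.186, -0.0]
wrist_force: [-0.3, 0.1, -1.2]
width: 0.232
grip_force: 98.4
```

```bash
python3 - <<'E'
from h import *
s=bot.read_state(); c=cam("wrist"); im=bot.read_camera("wrist"); b=bot.read_camera("side"); S=cam("side")
p=np.array(s['tool_pos']); r=R.from_rotvec(s['tcp_rot']); print(s['time'],p.round(4),r.as_matrix().round(3).tolist())
np.save('w2.npy',np.r_[c[0].ravel(),c[1].ravel(),c[2]])
tip=p+r.apply([.0955,0,.018]); base=p+r.apply([.03,0,.018])
L=np.array([[.570,-.185,.079],[.587,-.3374,.079]])
print('wrist tip/base',proj(c,[tip,base]).round(0).tolist(),'cover front',proj(c,L).round(0).tolist()); q=proj(S,[tip,base]); print('side',q.round(0).tolist())
B=cv2.resize(b[230:370,170:310],None,fx=3,fy=3,interpolation=cv2.INTER_CUBIC)
o=np.hstack([im,B]); o=o[:, 120:][:, :800]; cv2.imwrite("pics/w2.png",o); print(o.shape)
E
```

```text
3.95 [ 0.4462 -0.2437  0.1184] [[0.993, 0.118, 0.0], [0.118, -0.993, 0.0], [0.0, -0.0, -1.0]]
wrist tip/base [[278.0, 24.0], [278.0, 210.0]] cover front [[159.0, -68.0], [577.0, -64.0]]
side [[263.0, 286.0], [228.0, 292.0]]
(420, 800, 3)
```

View pics/w2.png

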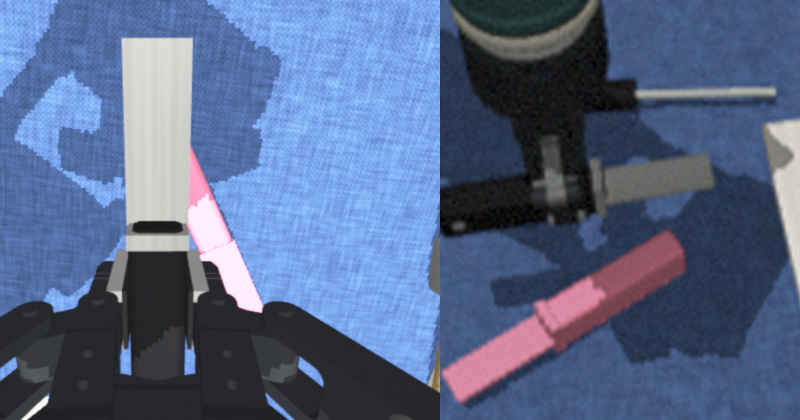

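The pry is held straight. The blade end is at wrist pixel (277,38) and side pixel (260.7,287). I'll triangulate it to get the real tip offset.

```bash
python3 - <<'E'
from h import *
from scipy.optimize import least_squares
w=np.load('w2.npy'); c=(w[:9].reshape(3,3),w[9:18].reshape(3,3),w[18:]); S=cam("side")
s=bot.read_state(); p=np.array(s['tool_pos']); r=R.from_rotvec(s['tcp_rot'])
x=least_squares(lambda P:np.r_[proj(c,P)[0]-[277,38],(proj(S,P)[0]-[260.7,287])*2],p+[.09,0,-.02])
print(x.x.round(4),x.fun.round(1),'tool',r.inv().apply(x.x-p).round(4))
off=r.inv().apply(x.x-p); off=np.array([.0915,off[1]*.5,.019])
L=np.array([.579,-.2613,.0]); u=np.array([np.cos(np.radians(6.2)),np.sin(np.radians(6.2)),0]); rt=Rt(6.5)
for d,z in((-.03,.067),(.03,.067)):
    t=L+d*u; t[2]=z; q=t-rt.apply(off); print(d,z,q.round(4),row(q,rt))
E
```

```text
[ 0.5368 -0.2325  0.0991] [ 0.   0.1  0.4 -0.1] tool [0.0909 0.0018 0.0189]
-0.03 0.067 [ 0.4582 -0.274   0.086 ] [0.013, 0.0558, 0.0534, -0.0003, 0.0001, 0.0027]
0.03 0.067 [ 0.5178 -0.2675  0.086 ] [0.113, 0.0572, 0.0534, -0.0003, 0.0001, 0.0027]
```

Emit:
play_rows(
  commands=[
    [[0.013,0.056,0.03,0,0,0.003,1],[0.013,0.056,0.053,0,0,0.003,1],[0.013,0.056,0.053,0,0,0.003,1],[0.013,0.056,0.053,0,0,0.003,1]],
  ],
)

```text
time: 4.45
tool_pos: [0.4578, -0.2729, 0.0858]
tcp_rot: [-3.135, -0.179, 0.003]
wrist_force: [0.5, 0.4, 0.3]
width: 0.238
grip_force: 98.5
```

```bash
python3 - <<'E'
from h import *
s=bot.read_state(); p=np.array(s['tool_pos']); r=R.from_rotvec(s['tcp_rot']); print(p.round(4),s['tcp_rot'])
off=np.array([.0912,.001,.019]); tip=p+r.apply(off); print('tip',tip)
S=cam("side"); b=bot.read_camera("side"); C=cam("scene"); c=cam("wrist"); w=bot.read_camera("wrist"); 
print(proj(S,tip),proj(c,tip))
B=cv2.resize(b[250:380,220:365],None,fx=3,fy=3,interpolation=cv2.INTER_CUBIC)
w=w[:390,110:470]; o=np.hstack([w,B[:390]]); print(o.shape); cv2.imwrite("pics/w3.png",o[:,:800])
L=np.array([.579,-.2613,.0]); u=np.array([np.cos(np.radians(6.2)),np.sin(np.radians(6.2)),0]); rt=Rt(6.5)
t=L+.03*u; t[2]=.067; q=t-rt.apply(off); print(q,row(q,rt))
E
```

```text
[ 0.4578 -0.2729  0.0858] [-3.13460817 -0.17941425  0.00323424]
tip [ 0.54851857 -0.26350424  0.0665772 ]
[[268.44918981 310.81766159]] [[279.80153523  39.91433738]]
(390, 795, 3)
[ 0.51809757 -0.26739058  0.086     ] [0.0997, 0.0007, 0.0014, -0.0, -0.0, 0.0002]
```

View pics/w3.png

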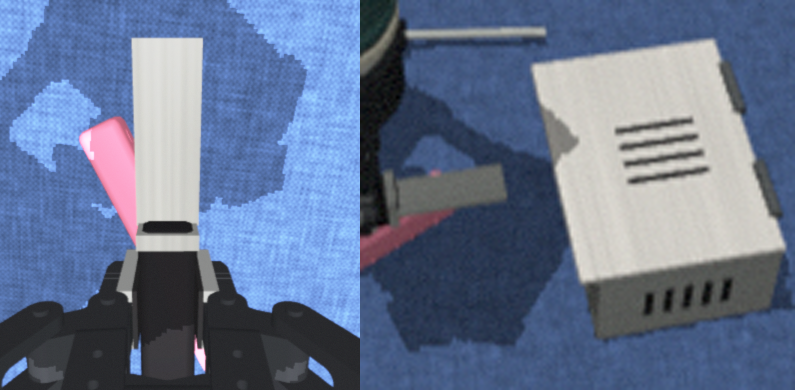

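The blade end sits at side pixel (268.7,311), matching the prediction, about 30 mm before the lip and level with the slot. Now I insert it.

Emit:
play_rows(
  commands=[
    [[0.025,0,0.001,0,0,0,1],[0.05,0,0.001,0,0,0,1],[0.065,0,0.001,0,0,0,1],[0.08,0,0.001,0,0,0,1],[0.09,0,0.001,0,0,0,1],[0.1,0,0.001,0,0,0,1],[0.1,0,0.001,0,0,0,1]],
  ],
)

```text
time: 5.25
tool_pos: [0.5188, -0.2682, 0.0858]
tcp_rot: [3.136, 0.177, 0.0]
wrist_force: [-0.3, 0.1, 0.3]
width: 0.231
grip_force: 98.5
```

```bash
python3 - <<'E'
from h import *
s=bot.read_state(); p=np.array(s['tool_pos']); r=R.from_rotvec(s['tcp_rot']); print(p.round(4),np.round(s['wrist_force'],1),np.round(s['torque'],2))
off=np.array([.0912,.001,.019]); tip=p+r.apply(off); print('tip',tip)
L=np.array([.579,-.2613,.0]); u=np.array([np.cos(np.radians(6.2)),np.sin(np.radians(6.2)),0])
H=L+.122*u; H[2]=.075; ra=.092; rt=Rt(6.5)
for th in (3,8,14,20,26,32,38,44,48,52):
    a=np.radians(th); t=H-ra*np.cos(a)*u+[0,0,ra*np.sin(a)]; t-= .0015*np.array([0,0,1]); q=t-rt.apply(off); print(th,q.round(3),row(q,rt)[:3])
E
```

```text
[ 0.5188 -0.2682  0.0858] [-0.3  0.1  0.3] [ 0.    0.   -0.02]
tip [ 0.60958229 -0.25891211  0.06686993]
3 [ 0.518 -0.267  0.097] [-0.0009, -0.0015, -0.0191]
8 [ 0.519 -0.267  0.105] [0.0004, -0.0015, -0.0324]
14 [ 0.521 -0.267  0.115] [0.0035, -0.0014, -0.0482]
20 [ 0.524 -0.267  0.124] [0.0082, -0.0014, -0.0635]
26 [ 0.527 -0.266  0.133] [0.0144, -0.0014, -0.0783]
32 [ 0.532 -0.266  0.141] [0.0222, -0.0014, -0.0923]
38 [ 0.537 -0.265  0.149] [0.0314, -0.0013, -0.1055]
44 [ 0.544 -0.265  0.156] [0.042, -0.0013, -0.1176]
48 [ 0.548 -0.264  0.161] [0.0497, -0.0012, -0.125]
52 [ 0.553 -0.264  0.165] [0.0579, -0.0012, -0.1319]
```

Emit:
play_rows(
  commands=[
    [[0,-0.001,-0.01,0,0,0,1],[0,-0.001,-0.019,0,0,0,1],[0,-0.001,-0.026,0,0,0,1],[0.001,-0.001,-0.032,0,0,0,1],[0.002,-0.001,-0.04,0,0,0,1],[0.004,-0.001,-0.048,0,0,0,1],[0.006,-0.001,-0.056,0,0,0,1],[0.008,-0.001,-0.064,0,0,0,1]],
  ],
)

```text
time: 6.05
tool_pos: [0.5228, -0.2669, 0.1245]
tcp_rot: [-3.136, -0.177, 0.001]
wrist_force: [0.6, 1.5, -3.6]
width: 0.232
grip_force: 98.2
```

```bash
python3 - <<'E'
from h import *
s=bot.read_state(); p=np.array(s['tool_pos']); print(p.round(4),np.round(s['wrist_force'],1),np.round(s['torque'],2))
b=bot.read_camera("side"); w=bot.read_camera("wrist")
B=cv2.resize(b[250:380,220:365],None,fx=3,fy=3,interpolation=cv2.INTER_CUBIC)
cv2.imwrite("pics/w4.png",np.hstack([w[:390,110:470],B])); 
off=np.array([.0912,.001,.019]); print(proj(cam("wrist"),p+R.from_rotvec(s['tcp_rot']).apply(off)))
E
```

```text
[ 0.5228 -0.2669  0.1245] [ 0.6  1.5 -3.6] [0.09 0.19 0.13]
[[279.65754169  40.71207914]]
```

View pics/w4.png

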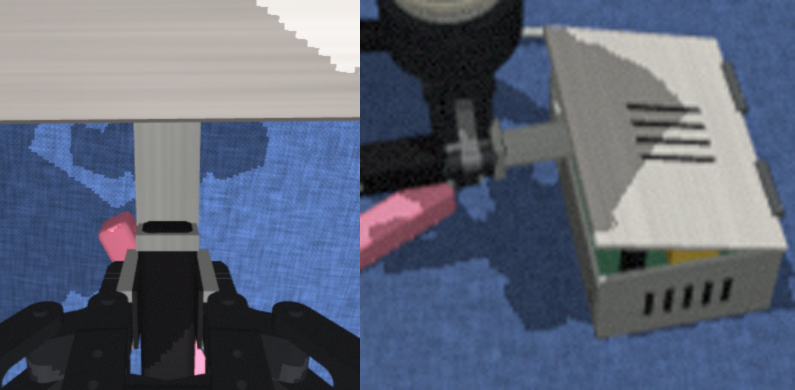

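The cover is lifting on the blade. Its edge sits above the blade at wrist row 120, the side view shows the inside, and the reaction is about 3.6 N. I'll continue the arc.

Emit:
play_rows(
  commands=[
    [[0.006,0,-0.014,0,0,0,1],[0.014,0,-0.028,0,0,0,1],[0.023,0,-0.041,0,0,0,1],[0.034,0,-0.053,0,0,0,1],[0.042,0,-0.061,0,0,0,1],[0.05,0,-0.068,0,0,0,1],[0.055,0,-0.072,0,0,0,1],[0.055,0,-0.072,0,0,0,1]],
  ],
)

```text
time: 6.95
tool_pos: [0.5567, -0.2635, 0.1681]
tcp_rot: [3.136, 0.177, 0.003]
wrist_force: [-0.4, -0.2, -1.0]
width: 0.235
grip_force: 98.6
```

```bash
python3 - <<'E'
from h import *
s=bot.read_state(); p=np.array(s['tool_pos']); print(s['time'],p.round(4),np.round(s['wrist_force'],1),np.round(s['torque'],2))
b=bot.read_camera("side"); w=bot.read_camera("wrist"); a=bot.read_camera("scene")
B=cv2.resize(b[230:360,220:365],None,fx=2.9,fy=3,interpolation=cv2.INTER_CUBIC)
cv2.imwrite("pics/w5.png",np.hstack([w[:390,110:470],B])[:,:800]); cv2.imwrite("pics/scene5.png",a)
L=np.array([.579,-.2613,.0]); y=np.radians(6.2); u=np.array([np.cos(y),np.sin(y),0]); v=np.array([-np.sin(y),np.cos(y),0]); H=L+.122*u; H[2]=.075
for th in(40,46,50,54):
    t=np.radians(th); F=H-.122*np.cos(t)*u+[0,0,.122*np.sin(t)]; q=proj(cam("side"),[F+.077*v,F-.077*v]); print(th,((q-[220,230])*[2.9,3]+[360,0]).round(0).tolist(),proj(cam("wrist"),F).round(0).tolist())
E
```

```text
6.95 [ 0.5567 -0.2635  0.1681] [-0.4 -0.2 -1. ] [-0.    0.05  0.02]
40 [[571.0, 45.0], [625.0, 265.0]] [[279.0, 156.0]]
46 [[585.0, 33.0], [642.0, 253.0]] [[280.0, 134.0]]
50 [[595.0, 25.0], [654.0, 245.0]] [[280.0, 115.0]]
54 [[606.0, 18.0], [666.0, 238.0]] [[280.0, 93.0]]
```

View pics/w5.png

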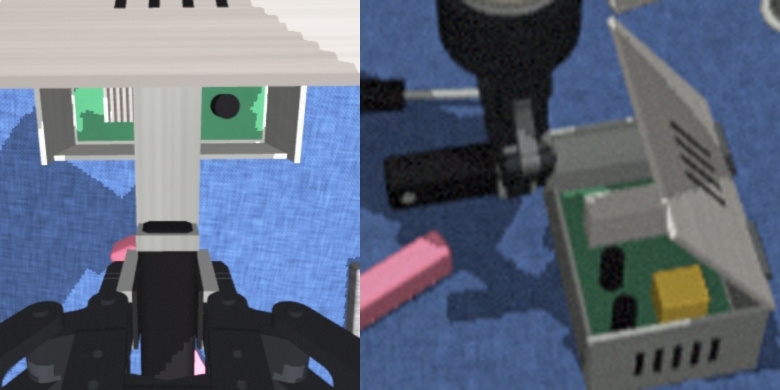

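The cover stands at about 55°: its front corners at (610,20) and (668,235) match the 55° prediction. I'll withdraw back and slightly down, then carry the tool to its original place.

Emit:
play_rows(
  commands=[
    [[-0.02,0,0.008,0,0,0,1],[-0.06,0,0.015,0,0,0,1],[-0.12,0,0.02,0,0,0,1],[-0.18,0,0.03,0,0,0,1],[-0.19,0,0.04,0,0,0,1],[-0.19,0,0.04,0,0,0,1]],
  ],
)

```text
time: 7.7
tool_pos: [0.4401, -0.2758, 0.1422]
tcp_rot: [-3.136, -0.174, 0.002]
wrist_force: [0.0, -0.5, -1.2]
width: 0.234
grip_force: 98.6
```

```bash
python3 - <<'E'
from h import *
print(bot.read_state()['tool_pos']); print(row([.4865,.055,.09],Rt(18.5)))
E
```

```text
[ 0.44012922 -0.27582349  0.14223363]
[0.1378, -0.5394, 0.0876, -0.0005, 0.0004, -0.0676]
```

Emit:
play_rows(
  commands=[
    [[0.02,-0.07,0,0,0,0,1],[0.04,-0.14,0,0,0,-0.01,1],[0.06,-0.22,0.02,0,0,-0.03,1],[0.08,-0.3,0.04,0,0,-0.05,1],[0.1,-0.38,0.06,0,0,-0.068,1],[0.12,-0.46,0.08,0,0,-0.068,1],[0.138,-0.54,0.088,0,0,-0.068,1],[0.138,-0.54,0.088,0,0,-0.068,1]],
  ],
)

```text
time: 8.5
tool_pos: [0.4893, 0.0606, 0.0905]
tcp_rot: [-3.097, -0.519, -0.002]
wrist_force: [-0.0, -1.2, -1.8]
width: 0.234
grip_force: 98.7
```

Emit:
play_rows(
  commands=[
    [[0,0,0,0,0,0,1],[0,0,0,0,0,0,1]],
  ],
)

```text
time: 8.7
tool_pos: [0.489, 0.0548, 0.091]
tcp_rot: [3.099, 0.511, 0.001]
wrist_force: [-0.1, -0.7, -1.4]
width: 0.237
grip_force: 98.7
```

```bash
python3 - <<'E'
from h import *
s=bot.read_state(); p=np.array(s['tool_pos']); print(p,s['wrist_force'])
c=cam("wrist"); w=bot.read_camera("wrist"); cv2.imwrite("pics/w6.png",np.vstack([w[:,150:410]])); print(proj(c,p+R.from_rotvec(s['tcp_rot']).apply([.0912,.001,.019])))
print(row([.4865,.055,.037],Rt(18.5)))
E
```

```text
[0.48896979 0.05480673 0.09101787] [-0.08224155 -0.67149471 -1.41784294]
[[280.54328991  38.45166265]]
[-0.0034, -0.0025, 0.0901, 0.0002, -0.0002, 0.0008]
```

View pics/w6.png

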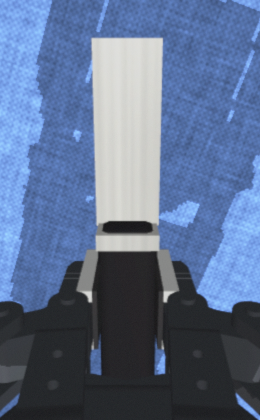

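The pry hasn't slipped (blade end at (277,38)) and the bench below is clear. I'll lower gently.

Emit:
play_rows(
  commands=[
    [[0,0,0.04,0,0,0,1],[0,0,0.065,0,0,0,1],[0,0,0.08,0,0,0,1],[0,0,0.088,0,0,0,1],[0,0,0.094,0,0,0,1],[0,0,0.097,0,0,0,1],[0,0,0.097,0,0,0,1]],
  ],
)

```text
time: 9.45
tool_pos: [0.4886, 0.0549, 0.0328]
tcp_rot: [3.1, 0.51, 0.001]
wrist_force: [-0.2, 0.6, -0.2]
width: 0.236
grip_force: 98.7
```

Emit:
play_rows(
  commands=[
    [[0,0,0.001,0,0,0,0.3],[0,0,0.001,0,0,0,0],[0,0,0.001,0,0,0,-0.2],[0,0,0.001,0,0,0,-0.3],[0,0,0.001,0,0,0,-0.3]],
  ],
  force=20,
)

```text
time: 9.95
tool_pos: [0.4883, 0.0551, 0.032]
tcp_rot: [3.1, 0.51, 0.0]
wrist_force: [-0.2, 0.2, 0.1]
width: 0.646
grip_force: 0.0
```

Emit:
play_rows(
  commands=[
    [[0,0,-0.03,0,0,0,-0.3],[0,0,-0.08,0,0,0,-0.3],[0,0,-0.15,0,0,0,-0.3],[0,0,-0.22,0,0,0,-0.3],[0,0,-0.25,0,0,0,-0.3],[0,0,-0.25,0,0,0,-0.3]],
  ],
)

```text
time: 10.55
tool_pos: [0.491, 0.0553, 0.186]
tcp_rot: [3.099, 0.51, 0.013]
wrist_force: [0.1, 0.1, 0.4]
width: 0.645
grip_force: 0.0
```

```bash
python3 - <<'E'
from h import *
s=bot.read_state(); print(s['time'],s['tool_pos'],s['wrist_force'])
b=bot.read_camera("side"); w=bot.read_camera("wrist")
cv2.imwrite("pics/w7.png",np.hstack([b[100:400,140:400],cv2.resize(w,(400,300))]))
E
```

```text
10.55 [0.49096153 0.05526106 0.18595218] [0.06012814 0.1079916  0.37850526]
```

View pics/w7.png

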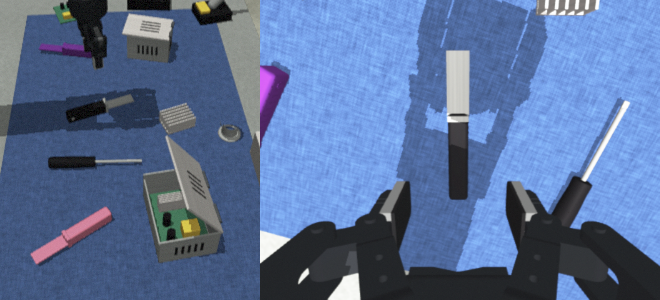

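The final view shows the wide cover standing well open at (190,190), the narrow one shut at (148,38), and the pry tool flat on the bench at (100,107). The gripper is clear of everything.

```bash
python3 -c "
from h import *
print(bot.finish_job())"
```

```text
the job is handed in; nothing more can be done
None
```

I levered the wide power supply's cover open to about 55° with the pry tool and laid the tool back flat on the bench; the narrow cover looks still shut, and the job is handed in (no verdict was returned).

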